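# Clamp the tube block with the swing arm and cam lever

### The arm

A 7-joint arm with a two-finger parallel gripper is mounted at the origin on a cart in front of the work surface, level with it; the furniture and walls round the work are solid. World frame = base frame: x ahead of the robot, y to its left, z up, the work surface at z = 0. Lengths are in m, angles in rad, forces in N, time in s.
With the tool pointing down it reaches from about 0.4 to 0.875 m from the base axis. Payload 19.3 kg.
Tool frame: the origin (TCP) lies at the very end of the fingers, on their centre line; the grasp point (between the pads) lies 19 mm behind it; z points along the fingers, y is the line along which they close (so a half turn about z gives the same grasp; the last joint's range is limited). The gripper opens to 85 mm and grips with 20 to 120 N. Pads are 22 mm wide; open, the fingers measure 114 mm over their backs; the gripper's body (76 mm by 85 mm) begins 54 mm behind the grasp point. The pads swing forward as they close: fully open they stand 13 mm farther back than shut.
Start: joints at [-1.339, 0.521, -0.036, 1.599, 0.021, 1.021, -0.113], TCP at [0.186, 0.597, 0.231] pointing down, gripper open.
Joint ranges: [-2.91, 2.91], [-0.3, 2.13], [-1.5, 1.42], [0.17, 2.43], [-1.26, 4.41], [0.16, 1.93], [-2.52, 2.52]. Speed limits (rad/s): [1.89, 1.89, 2.39, 2.39, 3.01, 3.01, 3.01].

### API

Orientations are given as [roll, pitch, yaw] about the fixed x, y, z axes, in that order (R = Rz(yaw) Ry(pitch) Rx(roll)).
In Python, from workcell import monitor, optics, job_done gives the robot as it stands.
- The arm moves only by the shell command python3 -m handwheel 'ROWS' [FORCE]. ROWS is JSON, a list of rows, each an object of numbers: "dx", "dy", "dz": the shift along the tool's x, y, z in cm; "wx", "wy", "wz": the turn, a rotation vector about the tool's x, y, z in rad; "claw": the opening in per cent of the stroke, from 0 (shut) to 100 (fully open). A call has 1 to 8 rows; each row shifts and turns the commanded pose from where the row before left it, along the tool's axes as they then stand; what a row does not reach is not made up. A row lasts 1/8 s, in which the tool goes at most 62.5 mm and 10.7 degrees, less where a joint would pass 70% of its speed; a pose out of reach is approached as far as the arm can. A call with a gripper value outside its range is refused whole. The fingers move at their own pace and stop on an object; FORCE is the grip in N (left out, the last holds). Time passes only in rows, so rows that do not move let the fingers close. It gives the time, the measured TCP pose, the force, the opening and the grip force at its end, in the units of the state.
- monitor.observe(): the state, without advancing time (a new reading comes with each control period).
- optics.grab_frame(name): name is "scene" or "side" or "wrist"; returns a dict with "frame" (420x560x3 uint8, blue, green, red), "fovy" (degrees; the focal length in pixels is half the picture's height over the tangent of half this angle, whatever the lens; pixels are square), "cx", "cy" (the principal point, pixels), "R" (3x3) and "t" (3): a world point X has camera coordinates R X + t. Camera axes: x right, y down, z forward; pixel columns grow to the right and rows downward; lengths in m; the calibration is good to about 2 mm. A picture is of the moment at which its call begins. There is no depth.
- job_done(): hands the job in; it is judged then, once.
Trained networks look in the newest picture that a camera, given by its name, has taken for a name from the list of things; names that differ only in an ending like _2 or _b are one class to them, and where a whole thing is asked for, a point or a joint stands for the part that bears it (a point fixed in the world has none). Each returns a list of dicts, best first, with "p" (0 to 1); they miss things now and then, are a little off and sometimes report something else, mostly with a low value. They report only what shows in the picture. A call takes as long as a camera call. They do not tell look-alikes from the thing itself.
- optics.masks_of(name, camera): "region" (420x560 bool, what is visible of it) and "rect" ([left, top, width, height] in pixels, round what is visible of it).
The state is a dict: "clock": time; "qpos": joint angles; "qd": joint speeds; "joint_efforts": joint torques, N m; "position": TCP position; "tool_rot": TCP orientation; "force": force on the tool from outside, world axes, zero at the start; "moment": the same for the moment, N m; "grip_width": finger opening in m; "finger_force": force on a finger pad.
Only numpy, scipy, OpenCV 4.12 (cv2) and the standard library are available. Lean on these libraries where they do the work, as an engineer would, in place of code of your own. Each camera call takes 0.05 s, during which the arm holds its last target. There are 200 camera calls.

### The job

Clamp the white tube block down on its blue plate: with a fingertip or the back of a finger, push the swing arm round until it is fully home over the block, and only then push the red cam lever all the way down, so that the rubber foot presses on the block. Only push: do not pick up or shift the block, and leave the vials, the dish and the carton beside the clamp where they stand. Finish with the hand clear.

Things in the scene. Friction and masses are not known exactly. Their poses are not given: they have to be found in the camera images.
- clamp_station: Fixed clamp station: blue plate 180 x 170 mm, top 16 mm above the bench, tube block in a nest of low rails. Origin on the bench under the block's middle; x points from there to the steel swivel post (at x = +75 mm, y = 0), z up. The plate spans x = -75 to +105 mm, y = -85 to +85 mm.
- pivot (a point): Point on the vertical swivel axis of the arm, at the mid-height of the arm (69 mm above the bench). It does not move when the arm swings.
- clamp_arm (a joint): Swing angle of the aluminium arm about the vertical post, rad. 0 = fully home (end stop): the arm points along the station's -x, over the block's middle. Grows to 1.6 as it opens towards the station's +y; closing is counter-clockwise from above. Starts at 1.0 to 1.45. 0.15 N m of friction, stays where it is left.
- bar_end (a point): Point near the swing arm's rounded free end: 125 mm from the swivel axis, mid-width, mid-height (69 mm above the bench). Moves with the arm. The arm is a level bar 26 mm wide and 14 mm high, underside 62 mm and top 76 mm above the bench (the block's top is at 37 mm), reaching 138 mm from the axis; at 75 mm from the axis a nut and rod end stand up to 10 mm above it.
- cam_lever (a joint): Angle of the red cam lever, rad. 0 = level, all the way down (end stop); grows to 1.2 as it is raised; starts at 0.75 to 1.05. It rides on the arm above the post and points away from the arm's free end (along the station's +x when the arm is home). 0.14 N m of friction, no spring, stays where it is left. Pushing it down lowers the sprung rubber foot on to the block.
- lever_hinge (a point): Middle of the cam lever's hinge, on the swivel axis, 92 mm above the bench.
- lever_press (a point): Point on the upper face of the lever's red paddle, 85 mm from the hinge along the lever and 6 mm above its middle line; a good place to push. The paddle is 24 mm wide, 12 mm thick and reaches from 44 to 116 mm from the hinge. Moves with the lever.
- press_foot: Black rubber foot, 22 mm across, 8 mm high, under the swing arm 75 mm from the swivel axis. Origin at the centre of its underside. With the lever raised it clears the block by about 2 to 4 mm.
- tube_block: White and black tube block with 18 holes, 68 x 116 x 21 mm, loose in its nest on the station, top 37 mm above the bench. Origin at the centre of its underside, z up.
- vial_amber: Loose brown glass vial with black cap, 27 mm across, 66 mm high, standing on the bench. Origin at the centre of its underside. Bystander.
- vial_white: Loose clear vial with white cap, 27 mm across, 66 mm high, standing on the bench. Origin at the centre of its underside. Bystander.
- dish: Loose petri dish, 60 mm across, 14 mm high, on the bench. Origin at the centre of its underside. Bystander.
- tip_carton: Loose white carton, 60 x 100 x 30 mm, on the bench. Origin at the centre of its underside. Bystander.
Things that resemble listed ones, but are neither listed nor needed, are in the scene too. Leave any brown look-alike of the tube_block alone.

How it is judged:
By the outcome, as a careful person would: the job done as asked, in the order asked, and still so for the second after the job is handed in, with the robot touching nothing.
It also fails if it takes over 58 s, if anything falls off the work surface, if the arm or the gripper's body presses on something with over 40 N, if the wrist force passes 120 N, or if a joint passes its speed limit or range.

## Working session

There is one attempt and no reset: what is moved stays moved. The work goes in short steps, Python scripts to look and compute and a shell command to move; the robot and the scene stay as the last step left them, time stands still between calls to the robot, and variables do not carry over. Pictures are saved under pics/ and viewed, at most 10 in all, crops included, and the job is handed in when it is done.

```bash
mkdir -p pics; ls
python3 - <<'E'
from workcell import monitor, optics
import cv2,numpy as np
s=monitor.observe(); print({k:np.round(v,3).tolist() for k,v in s.items()})
for c in("scene","side"):
    f=optics.grab_frame(c); cv2.imwrite(f"pics/{c}0.png",f["frame"])
    print(c,f["fovy"],f["cx"],f["cy"],np.round(f["R"],3).tolist(),np.round(f["t"],3).tolist())
    for n in("clamp_station","clamp_arm","cam_lever","press_foot","tube_block","vial_amber","vial_white","dish","tip_carton"):
        for m in optics.masks_of(n,c)[:3]:
            r=m["region"]; ys,xs=np.nonzero(r); print(c,n,round(m["p"],2),m["rect"],round(xs.mean()),round(ys.mean()))
E
```

```text
pics
{'clock': 0.0, 'qpos': [-1.339, 0.522, -0.036, 1.6, 0.021, 1.021, -0.113], 'qd': [0.0, 0.0, 0.0, -0.001, -0.0, 0.001, -0.0], 'joint_efforts': [0.001, -92.712, 1.98, -36.994, 0.018, 0.008, -0.0], 'position': [0.186, 0.596, 0.231], 'tool_rot': [-3.14, 0.0, 2.84], 'force': [-0.402, -0.039, -0.155], 'moment': [0.04, -0.041, 0.044], 'finger_force': 0.0, 'grip_width': 0.085}
scene 52.79600582205884 279.53564503774504 205.41077961712062 [[0.559, -0.829, -0.019], [-0.648, -0.423, -0.633], [0.516, 0.366, -0.774]] [-0.282, 0.416, 0.656]
scene clamp_station 0.82 [266.7, 200.7, 127.5, 128.3] 330 265
scene clamp_station 0.44 [287.9, 203.1, 104.8, 47.3] 338 226
scene clamp_arm 0.75 [292.5, 205.5, 97.4, 42.9] 337 225
scene clamp_arm 0.24 [389.5, 281.4, 66.3, 65.8] 422 312
scene cam_lever 0.84 [345.1, 212.8, 45.6, 27.2] 368 225
scene tube_block 0.74 [290.0, 243.6, 65.6, 59.5] 321 272
scene tube_block 0.72 [277.5, 157.0, 48.0, 46.5] 300 181
scene vial_amber 0.51 [242.3, 208.3, 15.6, 31.4] 251 222
scene vial_white 0.66 [360.4, 303.9, 17.4, 25.2] 370 317
scene dish 0.61 [367.7, 347.7, 36.7, 33.8] 385 363
scene tip_carton 0.74 [389.7, 282.1, 63.2, 62.3] 422 313
side 52.993869686767184 277.78264223019886 204.91902760953892 [[-0.994, -0.107, -0.014], [-0.029, 0.39, -0.92], [0.104, -0.914, -0.391]] [0.547, 0.085, 0.93]
side clamp_station 0.73 [256.0, 135.1, 84.6, 97.1] 293 201
side clamp_arm 0.93 [265.2, 129.9, 22.5, 81.0] 278 176
side cam_lever 0.71 [271.2, 136.9, 17.2, 46.3] 281 157
side tube_block 0.9 [184.1, 224.0, 57.5, 36.3] 214 241
side tube_block 0.86 [290.7, 194.7, 35.7, 23.9] 308 206
side vial_amber 0.65 [288.3, 219.6, 13.9, 36.7] 294 237
side vial_white 0.74 [314.6, 174.4, 14.7, 22.9] 321 185
side vial_white 0.35 [266.4, 136.8, 20.6, 71.6] 278 176
side dish 0.66 [328.0, 183.2, 24.6, 11.9] 339 188
side tip_carton 0.8 [283.1, 174.3, 30.5, 20.4] 299 183
```

Run:
```python
import cv2
a=cv2.imread("pics/scene0.png")[140:400,220:480]; b=cv2.imread("pics/side0.png")[110:280,170:370]
a=cv2.resize(a,(390*1,390)); b=cv2.resize(b,(400,340))
import numpy as np
c=np.zeros((390,790,3),np.uint8); c[:,:390]=a; c[:340,390:]=b
cv2.imwrite("pics/crop0.png",c)
```

```text
(no output)
```

View pics/scene0.png

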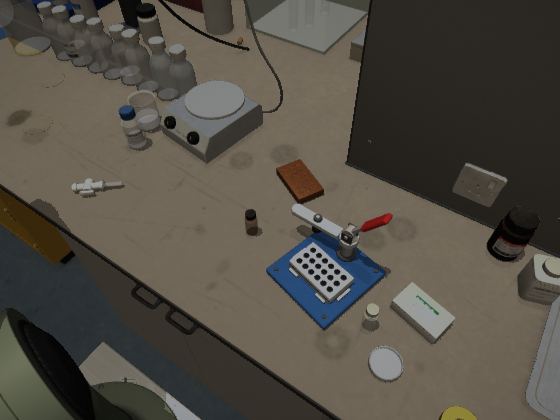

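View pics/crop0.png

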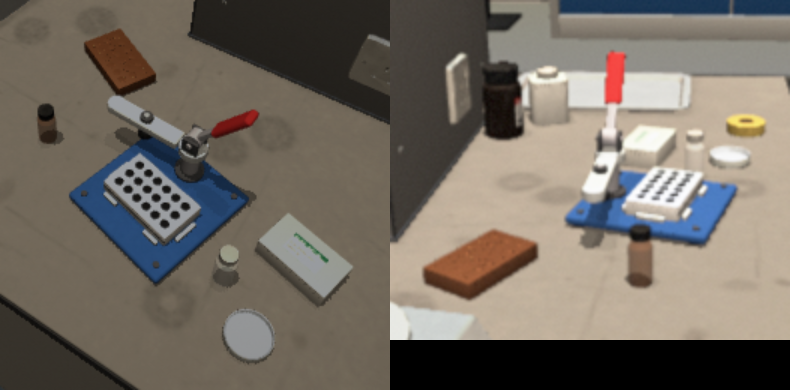

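The clamp station is at (325,270) in the scene view, with the arm open to the upper left (free end near 296,209) and the raised red lever at (375,222). There are two tube_block candidates: the white, holed one in the nest at (321,272), and the plain brown one at (300,181). The white one on the blue plate fits the description, as the crop confirms; the brown one is the look-alike. Amber vial (251,222), white-capped vial (370,317), dish (385,363), carton (422,313).

```bash
cat > h.py <<'E'
from workcell import monitor, optics
import cv2,numpy as np
def K(f):
    F=f["frame"].shape[0]/2/np.tan(np.radians(f["fovy"])/2); return F
def unproj(f,px,z):
    px=np.atleast_2d(px).astype(float);F=K(f)
    d=np.c_[(px[:,0]-f["cx"])/F,(px[:,1]-f["cy"])/F,np.ones(len(px))]@f["R"]
    o=-np.array(f["R"]).T@f["t"]
    return (o+d*((z-o[2])/d[:,2])[:,None])
def proj(f,X):
    c=np.atleast_2d(X)@np.array(f["R"]).T+f["t"]
    return c[:,:2]/c[:,2:]*K(f)+[f["cx"],f["cy"]]
E
python3 - <<'E'
from h import *
from scipy.optimize import least_squares
fs={c:optics.grab_frame(c) for c in("scene","side")}
for c,f in fs.items():
    hsv=cv2.cvtColor(f["frame"],cv2.COLOR_BGR2HSV)
    m=cv2.inRange(hsv,(100,130,40),(125,255,255))
    n,l,st,_=cv2.connectedComponentsWithStats(m)
    box=(260,195,140,135) if c=="scene" else (250,180,100,60)
    mm=np.zeros_like(m); x,y,w,h=box; mm[y:y+h,x:x+w]=m[y:y+h,x:x+w]
    ys,xs=np.nonzero(mm)
    P=unproj(f,np.c_[xs,ys],0.016)[:,:2]
    r=cv2.minAreaRect((P*1000).astype(np.float32)); print(c,"plate",r, cv2.boxPoints(r).round().tolist())
    for nm in("clamp_arm","cam_lever"):
        g=optics.masks_of(nm,c)[0]["region"]; ys,xs=np.nonzero(g); 
        Q=unproj(f,np.c_[xs,ys],0.069)[:,:2]*1000
        print(nm,Q.min(0).round(),Q.max(0).round())
f=fs["scene"]
print("bar end px",unproj(f,[[295,209]],.076).round(3),"wall",unproj(f,[[348,165],[559,249]],0).round(3))
print("bystanders",unproj(f,[[251,234],[371,328],[385,363],[422,318],[300,184]],0).round(3).tolist())
E
```

```text
scene plate ((497.6253356933594, -116.78124237060547), (169.03756713867188, 178.3531494140625), 75.2784652709961) [[390.0, -176.0], [562.0, -221.0], [605.0, -58.0], [433.0, -12.0]]
clamp_arm [ 534. -180.] [663.   9.]
cam_lever [ 569. -177.] [ 657. -114.]
side plate ((500.5779724121094, -102.29659271240234), (179.50721740722656, 176.7645263671875), 74.93513488769531) [[392.0, -166.0], [563.0, -212.0], [609.0, -39.0], [439.0, 7.0]]
clamp_arm [ 540. -676.] [618.  15.]
cam_lever [ 560. -692.] [ 619. -178.]
bar end px [[ 0.559 -0.004  0.076]] wall [[ 0.804 -0.007  0.   ]
 [ 0.826 -0.5    0.   ]]
bystanders [[0.498, 0.072, 0.0], [0.447, -0.247, 0.0], [0.402, -0.296, 0.0], [0.519, -0.318, 0.0], [0.683, 0.06, -0.0]]
```

Station estimate: origin ≈ (0.483, -0.113), yaw ≈ -0.257, pivot ≈ (0.556, -0.132) and θ ≈ 1.34. I'll align the tool with the station axes, shut the gripper and approach high.

```bash
python3 -m handwheel '[{"wz":-0.045,"dx":-4,"dy":-3.5,"claw":0},{"dx":-4,"dy":-3.5,"claw":0},{"dx":-4,"dy":-3.5,"claw":0},{"dx":-4,"dy":-3.5,"claw":0},{"dx":-4,"dy":-3.5,"claw":0},{"dx":-4,"dy":-3.5,"claw":0},{"dx":-4,"dy":-3.5,"claw":0},{"dx":-4,"dy":-3.5,"claw":0}]' 30; python3 -m handwheel '[{"dx":-4,"dy":-3.5},{"dx":-4,"dy":-3.5},{"dx":-4,"dy":-3.5},{"dx":-4,"dy":-3.5},{},{}]'
python3 - <<'E'
from h import *
f=optics.grab_frame("wrist"); cv2.imwrite("pics/w1.png",f["frame"])
print(monitor.observe()["position"],monitor.observe()["tool_rot"])
hsv=cv2.cvtColor(f["frame"],cv2.COLOR_BGR2HSV)
m=cv2.inRange(hsv,(100,130,40),(125,255,255)); ys,xs=np.nonzero(m)
P=unproj(f,np.c_[xs,ys],0.016)[:,:2]; r=cv2.minAreaRect((P*1000).astype(np.float32)); print(r)
E
```

```text
[0.18578393 0.59672001 0.23127172] [-3.14149594e+00  2.02857311e-05  2.83977186e+00]
((0.0, 0.0), (0.0, 0.0), 0.0)schema error: expected keys dx, dy, dz, wx, wy, wz, claw
schema error: expected keys dx, dy, dz, wx, wy, wz, claw
```

View pics/w1.png

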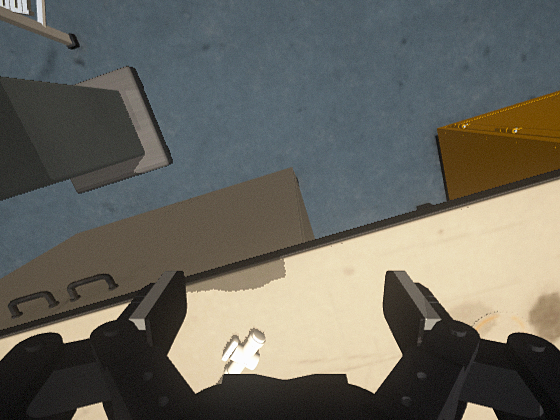

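The calls were refused because every row needs all seven keys. The wrist picture still shows the start pose, with the open fingers near (165,310) and (405,310) above the bench edge. Retrying with full rows.

```bash
python3 -m handwheel '[{"dx":-4,"dy":-3.5,"dz":0,"wx":0,"wy":0,"wz":-0.045,"claw":0},{"dx":-4,"dy":-3.5,"dz":0,"wx":0,"wy":0,"wz":0,"claw":0},{"dx":-4,"dy":-3.5,"dz":0,"wx":0,"wy":0,"wz":0,"claw":0},{"dx":-4,"dy":-3.5,"dz":0,"wx":0,"wy":0,"wz":0,"claw":0},{"dx":-4,"dy":-3.5,"dz":0,"wx":0,"wy":0,"wz":0,"claw":0},{"dx":-4,"dy":-3.5,"dz":0,"wx":0,"wy":0,"wz":0,"claw":0},{"dx":-4,"dy":-3.5,"dz":0,"wx":0,"wy":0,"wz":0,"claw":0},{"dx":-4,"dy":-3.5,"dz":0,"wx":0,"wy":0,"wz":0,"claw":0}]' 30; python3 -m handwheel '[{"dx":-4,"dy":-3.5,"dz":0,"wx":0,"wy":0,"wz":0,"claw":0},{"dx":-4,"dy":-3.5,"dz":0,"wx":0,"wy":0,"wz":0,"claw":0},{"dx":-4,"dy":-3.5,"dz":0,"wx":0,"wy":0,"wz":0,"claw":0},{"dx":-4,"dy":-3.5,"dz":0,"wx":0,"wy":0,"wz":0,"claw":0},{"dx":0,"dy":0,"dz":0,"wx":0,"wy":0,"wz":0,"claw":0},{"dx":0,"dy":0,"dz":0,"wx":0,"wy":0,"wz":0,"claw":0}]'
python3 - <<'E'
from h import *
f=optics.grab_frame("wrist"); cv2.imwrite("pics/w2.png",f["frame"])
hsv=cv2.cvtColor(f["frame"],cv2.COLOR_BGR2HSV)
m=cv2.inRange(hsv,(100,130,40),(125,255,255)); ys,xs=np.nonzero(m)
if len(xs):
    P=unproj(f,np.c_[xs,ys],0.016)[:,:2]; r=cv2.minAreaRect((P*1000).astype(np.float32)); print(r)
E
```

```text
clock: 2.35
position: [0.423, 0.2419, 0.2316]
tool_rot: [3.141, 0.0, 2.885]
force: [0.4, 0.3, -0.1]
grip_width: 0.0005
finger_force: 0.0
clock: 3.1
position: [0.5411, 0.0676, 0.2312]
tool_rot: [3.141, -0.0, 2.885]
force: [0.2, -0.2, 0.4]
grip_width: -0.0001
finger_force: 0.0
((498.3219909667969, -113.49162292480469), (169.274169921875, 176.7985382080078), 75.2444839477539)
```

View pics/w2.png

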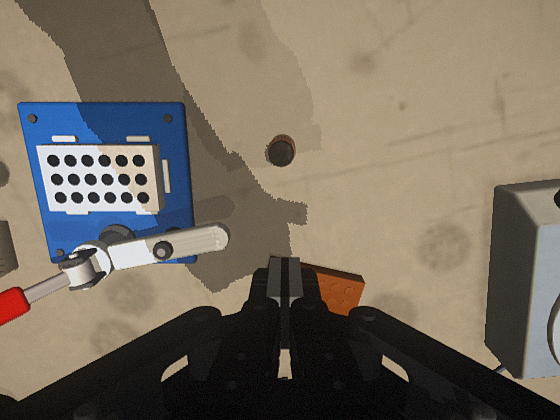

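The wrist view shows the plate with the white block, the arm's free end at (229,237), the post near (90,262) and the amber vial at (281,151). The shut fingers are at (285,270).

Run:
```python
from h import *
f=optics.grab_frame("wrist")
yaw=-.257; ex=np.array([np.cos(yaw),np.sin(yaw)]); ey=np.array([-ex[1],ex[0]]); piv=np.array([.498,-.115])+.06*ex
P=unproj(f,[[230,237],[220,225],[224,251],[165,232],[165,262]],.076)[:,:2]-piv
print(piv, "bar uv(mm)", (1e3*np.c_[P@ex,P@ey]).round())
p=monitor.observe()["position"][:2]-piv; print("tcp uv",1e3*p@ex,1e3*p@ey)
```

```text
[ 0.55602941 -0.13025081] bar uv(mm) [[-26. 137.]
 [-38. 128.]
 [-12. 131.]
 [-31.  76.]
 [ -0.  73.]]
tcp uv -65.0672030231712 188.2741439074098
```

```bash
python3 -m handwheel '[{"dx":-4.4,"dy":-3.5,"dz":0,"wx":0,"wy":0,"wz":0,"claw":0},{"dx":-4.4,"dy":-3.5,"dz":0,"wx":0,"wy":0,"wz":0,"claw":0},{"dx":0,"dy":0,"dz":4,"wx":0,"wy":0,"wz":0,"claw":0},{"dx":0,"dy":0,"dz":4,"wx":0,"wy":0,"wz":0,"claw":0},{"dx":0,"dy":0,"dz":3.5,"wx":0,"wy":0,"wz":0,"claw":0},{"dx":0,"dy":0,"dz":0,"wx":0,"wy":0,"wz":0,"claw":0}]'
python3 - <<'E'
from h import *
f=optics.grab_frame("wrist"); g=optics.grab_frame("side")
cv2.imwrite("pics/w3.png",np.hstack([cv2.resize(f["frame"],(480,360)),cv2.resize(g["frame"][100:280,220:380],(320,360))]))
E
```

```text
clock: 3.95
position: [0.6072, -0.0216, 0.1145]
tool_rot: [-3.141, -0.004, 2.886]
force: [-1.1, -0.1, 0.7]
grip_width: 0.0003
finger_force: 0.0
```

View pics/w3.png

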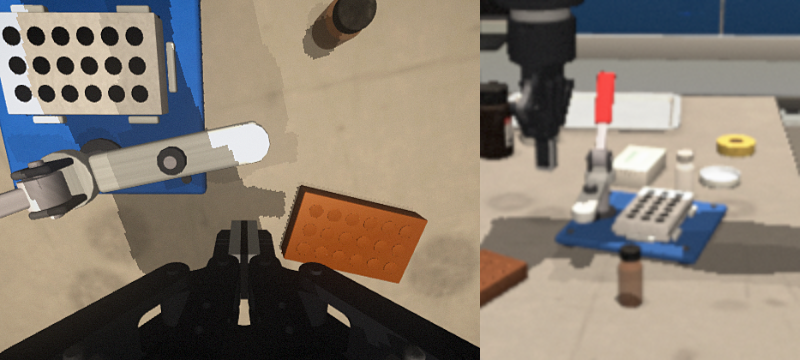

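Fingers at (243,235) are clear on the outer side of the bar (end near 265,140). Descending beside it and starting the push.

```bash
python3 -m handwheel '[{"dx":0,"dy":0,"dz":3,"wx":0,"wy":0,"wz":0,"claw":0},{"dx":0,"dy":0,"dz":2.7,"wx":0,"wy":0,"wz":0,"claw":0},{"dx":1.25,"dy":-0.1,"dz":0,"wx":0,"wy":0,"wz":0,"claw":0},{"dx":1.3,"dy":-0.15,"dz":0,"wx":0,"wy":0,"wz":0,"claw":0},{"dx":1.05,"dy":-0.1,"dz":0,"wx":0,"wy":0,"wz":0,"claw":0},{"dx":1.05,"dy":-0.15,"dz":0,"wx":0,"wy":0,"wz":0,"claw":0},{"dx":1.05,"dy":-0.3,"dz":0,"wx":0,"wy":0,"wz":0,"claw":0},{"dx":1.05,"dy":-0.35,"dz":0,"wx":0,"wy":0,"wz":0,"claw":0}]'
python3 - <<'E'
from h import *
f=optics.grab_frame("wrist"); g=optics.grab_frame("side")
cv2.imwrite("pics/w4.png",np.hstack([cv2.resize(f["frame"],(480,360)),cv2.resize(g["frame"][100:280,220:380],(320,360))]))
E
```

```text
clock: 5.05
position: [0.5399, -0.0168, 0.0594]
tool_rot: [3.142, 0.0, 2.885]
force: [2.6, -0.1, 0.5]
grip_width: -0.0001
finger_force: 0.7
```

View pics/w4.png

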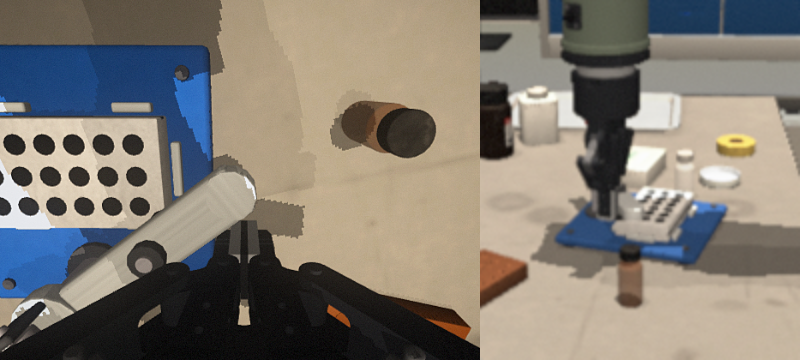

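The bar now sits near 60°, with the fingertip at (245,225) pushing its outer side near the tip. I'll continue the arc slightly further inward.

```bash
python3 -m handwheel '[{"dx":0.7,"dy":-0.8,"dz":0,"wx":0,"wy":0,"wz":0,"claw":0},{"dx":0.7,"dy":-0.8,"dz":0,"wx":0,"wy":0,"wz":0,"claw":0},{"dx":0.85,"dy":-0.7,"dz":0,"wx":0,"wy":0,"wz":0,"claw":0},{"dx":0.85,"dy":-0.7,"dz":0,"wx":0,"wy":0,"wz":0,"claw":0},{"dx":0.7,"dy":-0.85,"dz":0,"wx":0,"wy":0,"wz":0,"claw":0},{"dx":0.7,"dy":-0.85,"dz":0,"wx":0,"wy":0,"wz":0,"claw":0},{"dx":0.5,"dy":-1.0,"dz":0,"wx":0,"wy":0,"wz":0,"claw":0},{"dx":0.5,"dy":-1.0,"dz":0,"wx":0,"wy":0,"wz":0,"claw":0}]'
python3 -m handwheel '[{"dx":0.1,"dy":-0.4,"dz":0,"wx":0,"wy":0,"wz":0,"claw":0},{"dx":0,"dy":-0.3,"dz":0,"wx":0,"wy":0,"wz":0,"claw":0},{"dx":0,"dy":-0.2,"dz":0,"wx":0,"wy":0,"wz":0,"claw":0}]'
python3 - <<'E'
from h import *
f=optics.grab_frame("wrist"); g=optics.grab_frame("side")
cv2.imwrite("pics/w5.png",np.hstack([cv2.resize(f["frame"],(480,360)),cv2.resize(g["frame"][100:280,220:380],(320,360))]))
E
```

```text
clock: 6.15
position: [0.4698, -0.0682, 0.0593]
tool_rot: [-3.142, 0.0, 2.885]
force: [1.7, 0.4, 0.3]
grip_width: -0.0001
finger_force: 0.7
clock: 6.52
position: [0.4669, -0.076, 0.0592]
tool_rot: [3.142, -0.0, 2.885]
force: [-0.5, 1.3, 0.6]
grip_width: -0.0001
finger_force: 0.8
```

View pics/w5.png

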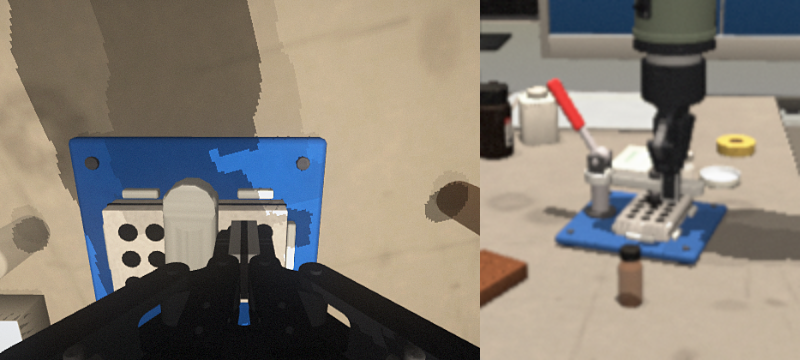

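The bar now lies nearly along the block's middle at (190,230). The force is still only friction (1.3 N), so I'll creep until the end stop shows in the force.

```bash
for i in 1; do python3 -m handwheel '[{"dx":0,"dy":-0.2,"dz":0,"wx":0,"wy":0,"wz":0,"claw":0},{"dx":0,"dy":-0.1,"dz":0,"wx":0,"wy":0,"wz":0,"claw":0},{"dx":0,"dy":0,"dz":0,"wx":0,"wy":0,"wz":0,"claw":0}]'; python3 -m handwheel '[{"dx":0,"dy":-0.2,"dz":0,"wx":0,"wy":0,"wz":0,"claw":0},{"dx":0,"dy":0,"dz":0,"wx":0,"wy":0,"wz":0,"claw":0}]'; done
```

```text
clock: 7.0
position: [0.4663, -0.079, 0.0593]
tool_rot: [-3.142, 0.0, 2.885]
force: [0.5, 0.3, -1.0]
grip_width: -0.0001
finger_force: 0.2
clock: 7.25
position: [0.466, -0.08, 0.0593]
tool_rot: [3.141, 0.0, 2.886]
force: [1.4, 8.4, -0.2]
grip_width: 0.0001
finger_force: 4.1
```

```bash
python3 -m handwheel '[{"dx":0,"dy":-0.15,"dz":0,"wx":0,"wy":0,"wz":0,"claw":0},{"dx":0,"dy":0,"dz":0,"wx":0,"wy":0,"wz":0,"claw":0},{"dx":0,"dy":0,"dz":0,"wx":0,"wy":0,"wz":0,"claw":0}]'
```

```text
clock: 7.62
position: [0.4659, -0.0803, 0.0594]
tool_rot: [3.14, 0.0, 2.887]
force: [2.6, 16.4, 0.2]
grip_width: -0.0002
finger_force: 8.4
```

The end stop is confirmed: the force rose to 16 N with only 0.3 mm of movement. Backing off, lifting, and measuring the lever.

```bash
python3 -m handwheel '[{"dx":0,"dy":1.5,"dz":0,"wx":0,"wy":0,"wz":0,"claw":0},{"dx":0,"dy":1.5,"dz":0,"wx":0,"wy":0,"wz":0,"claw":0},{"dx":0,"dy":0,"dz":-5,"wx":0,"wy":0,"wz":0,"claw":0},{"dx":0,"dy":0,"dz":-5,"wx":0,"wy":0,"wz":0,"claw":0},{"dx":0,"dy":0,"dz":-5,"wx":0,"wy":0,"wz":0,"claw":0},{"dx":0,"dy":0,"dz":-5,"wx":0,"wy":0,"wz":0,"claw":0},{"dx":0,"dy":0,"dz":0,"wx":0,"wy":0,"wz":0,"claw":0}]'
cat > lev.py <<'E'
from h import *
from scipy.optimize import least_squares
# fit lever angle, pivot (u,v shift) from red mask centroid and extent in scene+side
yaw=-.257; ex=np.array([np.cos(yaw),np.sin(yaw),0]); ey=np.array([-ex[1],ex[0],0]); ez=np.array([0,0,1.])
piv=np.array([.556,-.1302,0])
obs=[];fs=[]
for c in("scene","side"):
    f=optics.grab_frame(c); hsv=cv2.cvtColor(f["frame"],cv2.COLOR_BGR2HSV)
    m=cv2.inRange(hsv,(0,150,70),(6,255,255))|cv2.inRange(hsv,(172,150,70),(180,255,255))
    m[:120]=0; m[280:]=0; m[:,:230]=0; m[:,420:]=0
    n,l,st,_=cv2.connectedComponentsWithStats(m); k=1+st[1:,4].argmax(); print(c,st[k])
    r=cv2.fitLine(np.argwhere(l==k)[:,::-1].astype(np.float32),cv2.DIST_L2,0,.01,.01).ravel()
    xy=np.argwhere(l==k)[:,::-1]; t=(xy-r[2:])@r[:2]; ends=np.array([r[2:]+t.min()*r[:2],r[2:]+t.max()*r[:2]])
    fs.append(f);obs.append(ends); cv2.imwrite(f"pics/l_{c}.png",f["frame"])
def model(p,f):
    phi,th=p[0],p[1]; d=-(np.cos(th)*-ex+np.sin(th)*ey); a=np.cos(phi)*d+np.sin(phi)*ez
    b=piv+p[2]*ex+p[3]*ey+.092*ez
    return proj(f,np.array([b+.044*a,b+.116*a]))
def res(p):
    o=[]
    for f,e in zip(fs,obs):
        q=model(p,f); e=min(e,e[::-1],key=lambda z:np.abs(z-q).sum()); o.append((q-e).ravel())
    return np.r_[np.concatenate(o),p[1]/.03,p[2]/.002,p[3]/.002]
s=least_squares(res,[.9,0,0,0]); print("phi,th,du,dv",s.x.round(4),"res",s.fun.round(1))
E
python3 lev.py
python3 - <<'E'
import cv2,numpy as np
a=cv2.imread("pics/l_scene.png")[180:340,250:410];b=cv2.imread("pics/l_side.png")[110:270,220:380]
cv2.imwrite("pics/v6.png",cv2.resize(np.hstack([a,b]),(800,400)))
E
```

```text
clock: 8.5
position: [0.4746, -0.0528, 0.2626]
tool_rot: [3.14, 0.006, 2.885]
force: [0.3, -0.5, -0.8]
grip_width: 0.0002
finger_force: 0.0
scene [357 180  28  36 444]
side [254 140  18  25 150]
phi,th,du,dv [ 9.639e-01  2.400e-03  1.800e-03 -2.000e-04] res [-0.3  0.3 -0.2  0.3  0.7  0.8 -0.4 -0.1  0.1  0.9 -0.1]
```

View pics/v6.png

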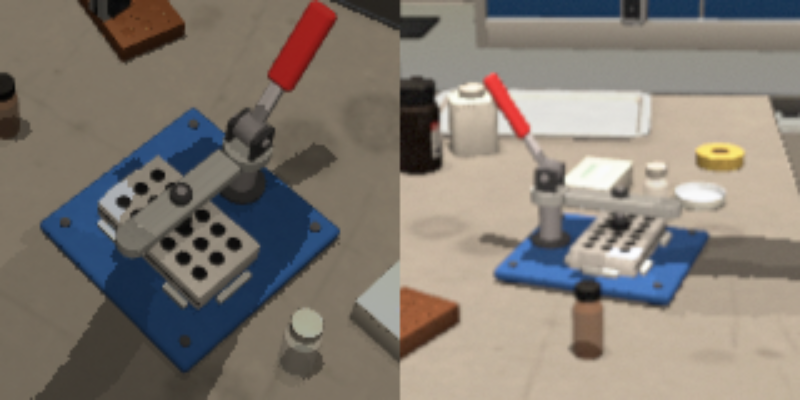

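The bar is fully home over the block, running from the post at (245,170) to its end at (135,235) in the left crop. The lever is raised at (300,50). The fit gives φ ≈ 0.96 and θ ≈ 0.00. Next I'll move above the paddle.

```bash
python3 -m handwheel '[{"dx":-4.4,"dy":-1.8,"dz":0,"wx":0,"wy":0,"wz":0,"claw":0},{"dx":-4.4,"dy":-1.8,"dz":0,"wx":0,"wy":0,"wz":0,"claw":0},{"dx":-4.5,"dy":-1.8,"dz":0,"wx":0,"wy":0,"wz":0,"claw":0},{"dx":0,"dy":0,"dz":3.5,"wx":0,"wy":0,"wz":0,"claw":0},{"dx":0,"dy":0,"dz":3.5,"wx":0,"wy":0,"wz":0,"claw":0},{"dx":0,"dy":0,"dz":0,"wx":0,"wy":0,"wz":0,"claw":0},{"dx":0,"dy":0,"dz":0,"wx":0,"wy":0,"wz":0,"claw":0}]'
python3 - <<'E'
from h import *
a=optics.grab_frame("scene")["frame"][130:290,280:440];b=optics.grab_frame("side")["frame"][70:230,200:360]
cv2.imwrite("pics/v7.png",cv2.resize(np.hstack([a,b]),(800,400)))
E
```

```text
clock: 9.48
position: [0.5882, -0.1393, 0.1899]
tool_rot: [-3.141, 0.0, 2.885]
force: [0.5, -0.6, 0.3]
grip_width: 0.0003
finger_force: 0.0
```

View pics/v7.png

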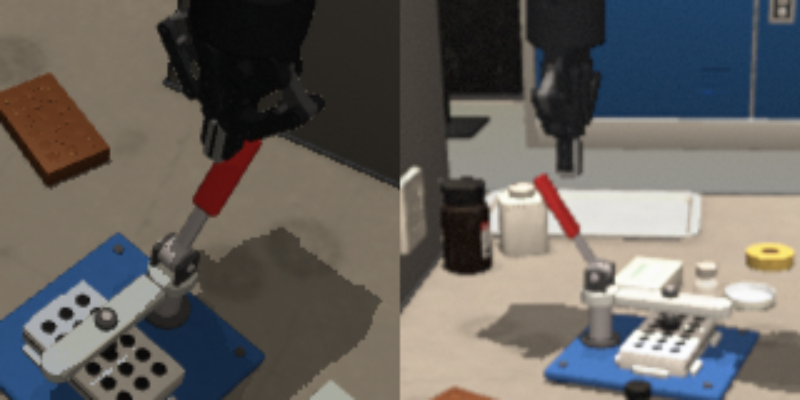

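The fingertip is poised above the inner side of the paddle, in line with it. Pushing down along the lever's arc.

```bash
python3 -m handwheel '[{"dx":-0.1,"dy":0,"dz":2,"wx":0,"wy":0,"wz":0,"claw":0},{"dx":-0.6,"dy":0,"dz":0.6,"wx":0,"wy":0,"wz":0,"claw":0},{"dx":-0.6,"dy":0,"dz":0.7,"wx":0,"wy":0,"wz":0,"claw":0},{"dx":-0.55,"dy":0,"dz":0.6,"wx":0,"wy":0,"wz":0,"claw":0},{"dx":-0.55,"dy":0,"dz":0.6,"wx":0,"wy":0,"wz":0,"claw":0}]'
python3 -m handwheel '[{"dx":-0.45,"dy":0,"dz":0.75,"wx":0,"wy":0,"wz":0,"claw":0},{"dx":-0.45,"dy":0,"dz":0.7,"wx":0,"wy":0,"wz":0,"claw":0},{"dx":-0.3,"dy":0,"dz":0.8,"wx":0,"wy":0,"wz":0,"claw":0},{"dx":-0.3,"dy":0,"dz":0.8,"wx":0,"wy":0,"wz":0,"claw":0}]'
python3 -m handwheel '[{"dx":-0.1,"dy":0,"dz":0.5,"wx":0,"wy":0,"wz":0,"claw":0},{"dx":-0.1,"dy":0,"dz":0.5,"wx":0,"wy":0,"wz":0,"claw":0},{"dx":0,"dy":0,"dz":0.3,"wx":0,"wy":0,"wz":0,"claw":0},{"dx":0,"dy":0,"dz":0,"wx":0,"wy":0,"wz":0,"claw":0}]'
```

```text
clock: 10.2
position: [0.6117, -0.1456, 0.1443]
tool_rot: [3.142, 0.001, 2.885]
force: [0.4, 0.7, 2.2]
grip_width: -0.0001
finger_force: 0.8
clock: 10.7
position: [0.6258, -0.1493, 0.1133]
tool_rot: [3.142, -0.0, 2.885]
force: [-0.2, -0.3, 2.1]
grip_width: 0.0001
finger_force: 1.0
clock: 11.2
position: [0.6273, -0.1497, 0.1006]
tool_rot: [-3.142, -0.001, 2.885]
force: [0.0, 0.0, 0.4]
grip_width: -0.0003
finger_force: 0.0
```

```bash
python3 -m handwheel '[{"dx":0,"dy":0,"dz":0.2,"wx":0,"wy":0,"wz":0,"claw":0},{"dx":0,"dy":0,"dz":0,"wx":0,"wy":0,"wz":0,"claw":0}]'; python3 -m handwheel '[{"dx":0,"dy":0,"dz":0.2,"wx":0,"wy":0,"wz":0,"claw":0},{"dx":0,"dy":0,"dz":0,"wx":0,"wy":0,"wz":0,"claw":0}]'
```

```text
clock: 11.45
position: [0.6275, -0.1497, 0.0987]
tool_rot: [3.142, -0.0, 2.885]
force: [0.0, 0.1, -0.1]
grip_width: -0.0
finger_force: 0.0
clock: 11.7
position: [0.6276, -0.1498, 0.0977]
tool_rot: [3.141, 0.0, 2.885]
force: [-5.6, 1.4, 15.9]
grip_width: 0.0003
finger_force: 7.8
```

The stop is reached at z ≈ 0.098, which is the expected level height. One more small press, then I'll lift clear and verify.

```bash
python3 -m handwheel '[{"dx":0,"dy":0,"dz":0.1,"wx":0,"wy":0,"wz":0,"claw":0},{"dx":0,"dy":0,"dz":0,"wx":0,"wy":0,"wz":0,"claw":0}]'; python3 -m handwheel '[{"dx":0,"dy":0,"dz":-2,"wx":0,"wy":0,"wz":0,"claw":0},{"dx":0,"dy":0,"dz":-4,"wx":0,"wy":0,"wz":0,"claw":0},{"dx":0,"dy":0,"dz":-5,"wx":0,"wy":0,"wz":0,"claw":0},{"dx":0,"dy":4,"dz":-4,"wx":0,"wy":0,"wz":0,"claw":0},{"dx":0,"dy":5,"dz":0,"wx":0,"wy":0,"wz":0,"claw":0},{"dx":0,"dy":5,"dz":0,"wx":0,"wy":0,"wz":0,"claw":0},{"dx":0,"dy":0,"dz":0,"wx":0,"wy":0,"wz":0,"claw":0},{"dx":0,"dy":0,"dz":0,"wx":0,"wy":0,"wz":0,"claw":0}]'
python3 lev.py
python3 - <<'E'
import cv2,numpy as np
a=cv2.imread("pics/l_scene.png")[180:380,230:430];b=cv2.imread("pics/l_side.png")[120:260,230:370]
cv2.imwrite("pics/v8.png",np.hstack([cv2.resize(a,(400,400)),cv2.resize(b,(400,400))]))
E
```

```text
clock: 11.95
position: [0.6277, -0.1498, 0.0974]
tool_rot: [3.141, 0.001, 2.885]
force: [-9.0, 1.9, 26.8]
grip_width: -0.0001
finger_force: 13.3
clock: 12.95
position: [0.663, -0.0148, 0.246]
tool_rot: [-3.141, 0.0, 2.885]
force: [0.1, -0.6, 0.2]
grip_width: -0.0002
finger_force: 0.0
scene [362 198  30  25 331]
side [238 172  25   7 121]
phi,th,du,dv [0.0104 0.0072 0.0027 0.0005] res [ 0.6 -0.2 -0.9  0.1  1.4  0.4  0.4 -0.4  0.2  1.3  0.3]
```

View pics/v8.png

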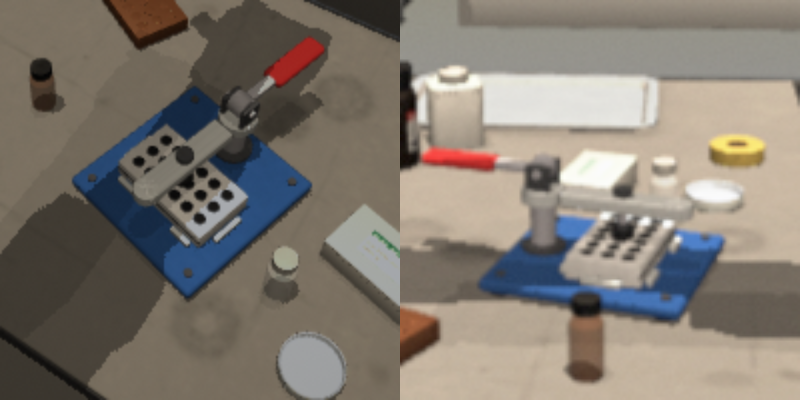

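The arm is home (θ ≈ 0.007) and the lever is level (φ ≈ 0.01) at (295,62). The foot is on the block, the bystanders are unmoved and the hand is clear.

```bash
python3 -c "
from workcell import job_done
print(job_done())"
```

```text
the job is handed in; nothing more can be done
None
```

The tube block is clamped: I pushed the swing arm home to its stop first, then the red lever down to its stop; the hand is clear, the bystanders look unmoved in the final pictures, and the job is handed in.

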